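# Open the hidden-catch drawer of the tall medicine lock box

## Robot

A 6-joint arm with a two-finger parallel gripper is mounted at the origin on a cart in front of the work surface, level with it; the furniture and walls round the work are solid. World frame = base frame: x ahead of the robot, y to its left, z up, the work surface at z = 0. Lengths are in m, angles in degrees, forces in N, time in s.
With the tool pointing down it reaches from about 0.4 to 0.825 m from the base axis. Payload 7 kg.
Tool frame: the origin (TCP) lies midway between the tips of the shut fingers; the grasp point (between the pads) lies 19 mm behind it; z points along the fingers, y is the line along which they close (so a half turn about z gives the same grasp; the last joint's range is limited). The gripper opens to 88 mm and grips with 3 to 60 N. Pads are 19 mm wide; open, the fingers measure 130 mm over their backs; the gripper's body (78 mm by 193 mm) begins 47 mm behind the grasp point.
Start: joints at [-56.603, 20.546, 0.682, 0, -70.136, -16.507], TCP at [0.196, -0.646, 0.227] pointing down, gripper open.
Joint ranges: [-176.03, 176.03], [-82.01, 121.73], [-58.28, 71.71], [-173.87, 95.51], [-174.79, -0.11], [-173.66, 173.66]. Speed limits (degrees/s): [136.94, 136.94, 172.46, 180, 180, 180].

## Interface

Orientations are given as [roll, pitch, yaw] about the fixed x, y, z axes, in that order (R = Rz(yaw) Ry(pitch) Rx(roll)).
In Python, from plant import r gives the robot as it stands. The module is installed in compiled form; this text tells all that it offers.
- The arm moves only by the tool play_rows, never from a script. Its argument "rows" is a list of rows, each an object with "slide": the shift along the tool's x, y, z as a fraction of full scale, a list of three; "delta_rot": the turn, a rotation vector about the tool's x, y, z as a fraction of full scale, a list of three; "fingers": the opening, from -1 (shut) to 1 (fully open). In form: [{"slide": [x, y, z], "delta_rot": [rx, ry, rz], "fingers": fingers}, ...]. A call has 1 to 8 rows; each row shifts and turns the commanded pose from where the row before left it, along the tool's axes as they then stand; what a row does not reach is not made up. Full scale, the value 1, is 0.15 m for a shift and 0.08 rad for a turn. A row lasts 1/8 s, in which the tool goes at most 62.5 mm and 10.7 degrees, less where a joint would pass 70% of its speed; a pose out of reach is approached as far as the arm can. A call with a number of a shift or a turn outside -1 to 1 is refused whole. A call with a gripper value outside its range is refused whole. The fingers move at their own pace and stop on an object; "squeeze" is the grip in N (left out, the last holds). Time passes only in rows, so rows that do not move let the fingers close. It gives the time, the measured TCP pose, the force, the opening and the grip force at its end, in the units of the state.
- r.get_state(): the state, without advancing time (a new reading comes with each control period).
- r.capture(name): name is "side" or "top" or "wrist"; returns a dict with "image" (400x640x3 uint8, blue, green, red), "fx", "fy", "cx", "cy" (pixels), "R" (3x3) and "t" (3): a world point X has camera coordinates R X + t; the wrist camera has in their place "T_tool_cam" (4x4, takes a point from camera to tool coordinates, whose origin is the TCP and whose axes are the flange's). Camera axes: x right, y down, z forward; pixel columns grow to the right and rows downward; lengths in m; the calibration is good to about 2 mm. A picture is of the moment at which its call begins: read the wrist's pose just before it. There is no depth.
- r.close_job(): hands the job in; it is judged then, once.
The state is a dict: "time_s": time; "joints": joint angles; "qd": joint speeds; "joint_torque": joint torques, N m; "tcp_pos": TCP position; "eef_rot": TCP orientation; "contact_force": force on the tool from outside, world axes, zero at the start; "moment": the same for the moment, N m; "gripper_width": finger opening in m; "gripper_force": force on a finger pad.
Only numpy, scipy, OpenCV 4.12 (cv2) and the standard library are available. Lean on these libraries where they do the work, as an engineer would, in place of code of your own. Each camera call takes 0.05 s, during which the arm holds its last target. There are 200 camera calls.

## Task

Open the drawer of the taller of the two white lock boxes, where the eye drops are kept: with the gripper shut, push the steel cover by its upright lip along the ledge on the box's front edge as far as it will go, then press the fingertips down into the recess it uncovers, onto the catch, until the drawer springs out. Leave cover and drawer open, the lower box shut, and the lens case and black pot where they are.

Things in the scene. Friction and masses are not known exactly. Their poses are not given: they have to be found in the camera images.
- tall_box: Taller white metal lock box, fixed, 124 (x) x 204 (y) x 135 mm high, left or right of the basin. Origin: centre of underside; -x front (drawer side), +y along the front edge. A ledge 54 mm deep (x -62 to -8) runs along the front top edge, 120 mm above the underside, 15 mm below the top of the back part. It is bare from y = -102 to the cover's lip; a stop 11 mm high stands at y = +98 to +102.
- tall_box_recess (a point): Middle of the mouth of the recess under the tall box's cover, at ledge height (box x -35, y 0), box axes. Mouth 64 (y) x 44 mm (x), 21 mm deep. A flat steel bar, the catch, fills it, its top 8 mm down when up. Fixed to the box.
- tall_box_cover_lip (a point): On the tall box's cover: middle of the outer (-y) face of its upright push lip, 10 mm above the ledge. The lip is 46 mm wide (box x), 6 mm thick, 20 mm high, at the cover's -y end; the rest is a flat plate 4 mm high reaching 78 mm to +y from this face. Push the lip toward the box's +y. Moves with the cover.
- tall_box_catch (a joint): Catch of the tall box, in m: 0 up, grows as it is pressed down, 0.010 fully down. Its top is a flat bar 58 (y) x 36 mm (x). A spring resists with 1 to 5 N and lifts it again when let go; about 5 to 6 mm of press frees the drawer, which then springs out by itself and stays out. Fingertips 14 to 17 mm below the ledge have done it.
- tall_box_cover (a joint): Slide of the tall box's cover along the ledge, in m: near 0 (up to 0.006) it hides the recess, grows as it goes to the box's own +y, 0.062 at its stop. Friction about 1.5 N; it stays where it is left. At the stop the lip's outer face lies 20 mm to +y of the recess's middle.
- tall_box_drawer (a joint): Slide of the tall box's drawer, in m: 0 shut and locked, 0.040 fully out (to the box's own -x). It cannot be pulled open while locked.
- low_box: The lower lock box, of the same make and plan but 85 mm high (ledge at 70 mm), fixed on the other side of the basin; same origin and axes. Not to be opened.
- low_box_cover (a joint): Cover of the low box, in m, read like the other; to be left as it is.
- low_box_drawer (a joint): Drawer of the low box, in m; 0 shut; to be left shut.
- lens_case: White contact lens case, 36 x 72 x 18 mm, with two round caps, loose on the worktop between the boxes; origin: centre of its underside.
- lens_pot: Loose black round screw pot, 66 mm across, 33 mm high, standing behind the boxes to the left; origin: centre of its underside.
Not all that is in view belongs to the job. Leave any yellow look-alike of the tall_box alone.

How it is judged:
By the outcome, as a careful person would: the job done as asked, in the order asked, and still so for the second after the job is handed in, with the robot touching nothing.
It also fails if it takes over 32 s, if anything falls off the work surface, if the arm or the gripper's body presses on something with over 40 N, if the wrist force passes 120 N, or if a joint passes its speed limit or range.

## Working session

There is one attempt and no reset: what is moved stays moved. The work goes in short steps, Python scripts to look and compute and a tool call to move; the robot and the scene stay as the last step left them, time stands still between calls to the robot, and variables do not carry over. Pictures are saved under pics/ and viewed, at most 10 in all, crops included, and the job is handed in when it is done.

Besides the shell and the picture viewer there is one more tool, called in YAML: its name, and indented under it one key for each argument. play_rows: Moves the arm, as the interface text tells. Shift numbers are shares of 0.15 m and turn numbers shares of 0.08 rad, none past 1 either way. Its arguments: {"type":"object","properties":{"rows":{"type":"array"},"squeeze":{"type":"number"}},"required":["rows"]}

```bash
mkdir -p pics; python3 - <<'E'
from plant import r
import cv2,numpy as np,pickle
s=r.get_state();print({k:np.round(v,3).tolist() for k,v in s.items()})
d={n:r.capture(n) for n in("side","top")}
pickle.dump(d,open('cams.pkl','wb'))
for n in d:
  cv2.imwrite(f'pics/{n}0.png',d[n]["image"]);c=d[n];print(n,c["fx"],c["cx"],c["cy"],np.round(c["R"],3).tolist(),np.round(c["t"],3))
E
```

```text
{'time_s': 0.0, 'joints': [-56.603, 20.591, 0.633, -0.02, -70.138, -16.509], 'qd': [0.073, 0.021, 0.012, 0.014, -0.108, -0.056], 'joint_torque': [0.002, -58.272, 29.306, 6.997, 0.007, -0.0], 'tcp_pos': [0.196, -0.645, 0.226], 'eef_rot': [179.903, -0.01, -163.119], 'contact_force': [0.228, -0.066, -0.345], 'moment': [0.0, -0.029, -0.009], 'gripper_force': 0.0, 'gripper_width': 0.088}
side 489.56618276591627 322.6147188289116 200.69702395452998 [[-1.0, 0.026, 0.007], [0.006, 0.469, -0.883], [-0.026, -0.883, -0.469]] [0.626 0.034 1.864]
top 422.74779228132763 321.878090664254 203.06953989344203 [[-0.012, -1.0, -0.011], [-0.995, 0.013, -0.096], [0.097, 0.01, -0.995]] [0.125 0.632 1.46 ]
```

View pics/top0.png

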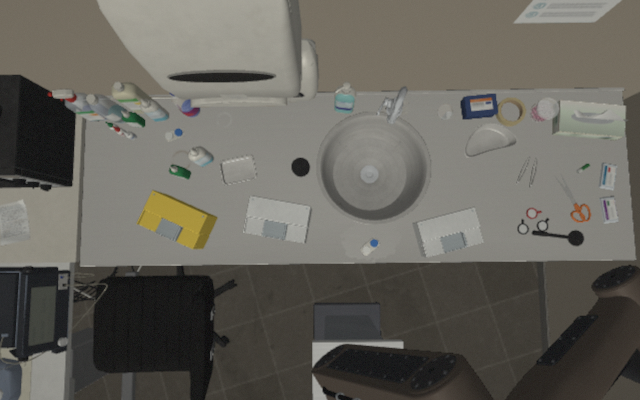

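View pics/side0.png

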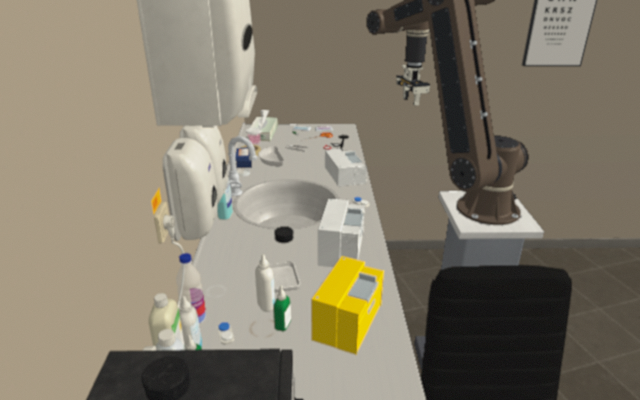

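The top view shows a left white box (~277,220) and a right one (~449,231), and the yellow look-alike at (177,220). In the side view the left box is at (341,232) and the right one at (344,166). I'll enlarge these to measure which is taller.

```bash
python3 - <<'E'
import cv2,numpy as np,pickle
d=pickle.load(open('cams.pkl','rb'))
def crop(n,x,y,w,h): return cv2.resize(d[n]["image"][y:y+h,x:x+w],(400,300),interpolation=cv2.INTER_CUBIC)
a=np.vstack([np.hstack([crop("top",232,185,100,75),crop("top",402,190,100,75)]),np.hstack([crop("side",290,195,100,75),crop("side",300,135,100,75)])])
cv2.imwrite('pics/c1.png',a)
E
```

```text
(no output)
```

View pics/c1.png

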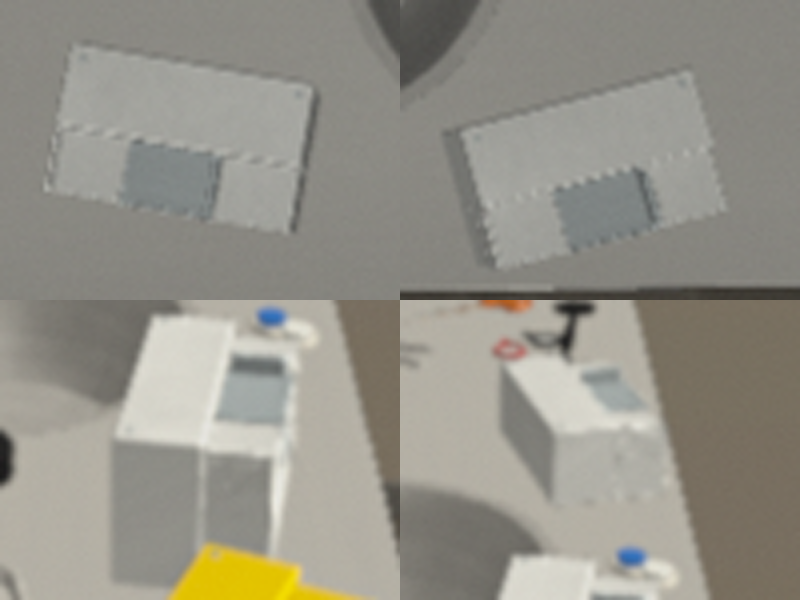

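The left box shows much taller side faces, and its cover lip is at the right end (crop ~216,185). I'll triangulate the corners.

```bash
cat > h.py <<'E'
import cv2,numpy as np,pickle
from scipy.spatial.transform import Rotation as Ro
d=pickle.load(open('cams.pkl','rb'))
def P(c): return np.array([[c["fx"],0,c["cx"]],[0,c["fy"],c["cy"]],[0,0,1]])@np.c_[c["R"],np.array(c["t"]).ravel()]
def tri(a,b):
  X=cv2.triangulatePoints(P(d["top"]),P(d["side"]),np.array(a,float),np.array(b,float));return X[:3,0]/X[3,0]
def onz(c,uv,z):
  p=P(c);A=p[:,:3];k=np.linalg.inv(A);o=-k@p[:,3];v=k@np.array([*uv,1.]);return o+v*(z-o[2])/v[2]
E
python3 - <<'E'
from h import *
np.set_printoptions(precision=4,suppress=True)
for n,a,b in [("L BL",(250.75,196.25),(319.5,230)),("L BR",(310.25,207),(328,199.25)),("R BL",(418.25,222.5),(338.75,168.75)),("R BR",(474.5,207.5),(326.25,151.25))]: print(n,tri(a,b))
c=d["top"]
f=lambda u,v:(232+u/4-.4,185+v/4-.4)
for n,uv,z in [("BL",(75,45),.135),("BR",(313,88),.135),("FL",(45,190),.12),("FR",(292,232),.12),("lipB",(220,153),.14),("lipF",(212,217),.14)]: print(n,onz(c,f(*uv),z))
bl,br=[onz(c,f(*u),.135) for u in((75,45),(313,88))];fl,fr=[onz(c,f(*u),.12) for u in((45,190),(292,232))]
y=(bl-br)+(fl-fr);y=y/np.linalg.norm(y);C=(bl+br+fl+fr)/4;yaw=np.degrees(np.arctan2(-y[0],y[1]));print("C",C,"yaw",yaw)
E
```

```text
L BL [0.6472 0.3512 0.1305]
L BR [0.6122 0.1547 0.131 ]
R BL [ 0.5567 -0.2088  0.0796]
R BR [ 0.6031 -0.4014  0.0779]
BL [0.6502 0.3516 0.135 ]
BR [0.6121 0.1559 0.135 ]
FL [0.5318 0.3786 0.12  ]
FR [0.4948 0.1749 0.12  ]
lipB [0.5595 0.232  0.14  ]
lipF [0.5076 0.2387 0.14  ]
C [0.5722 0.2652 0.1275] yaw -10.648970312990551
```

The tall box is the left one (top ≈0.131 m), centre ≈(0.572, 0.265), yaw ≈ -10.6°. Next I shut the gripper, turn to yaw 169.4° (fingers' closing line along the front edge) and travel toward it.

play_rows:
  rows:
    - {"slide": [-0.1, 0.12, 0], "delta_rot": [0, 0, 1], "fingers": -1}
    - {"slide": [-0.2, 0.25, 0], "delta_rot": [0, 0, 1], "fingers": -1}
    - {"slide": [-0.2, 0.25, 0], "delta_rot": [0, 0, 1], "fingers": -1}
    - {"slide": [-0.2, 0.25, 0], "delta_rot": [0, 0, 1], "fingers": -1}
    - {"slide": [-0.2, 0.25, 0], "delta_rot": [0, 0, 1], "fingers": -1}
    - {"slide": [-0.1, 0.25, 0], "delta_rot": [0, 0, 1], "fingers": -1}
    - {"slide": [0, 0.2, 0], "delta_rot": [0, 0, 0], "fingers": -1}
    - {"slide": [0, 0, 0], "delta_rot": [0, 0, 0], "fingers": -1}
  squeeze: 20

```text
time_s: 1.1
tcp_pos: [0.3348, -0.3974, 0.2267]
eef_rot: [180.0, 0.0, 169.5]
contact_force: [0.7, -0.5, -0.6]
gripper_width: 0.0132
gripper_force: 0.0
```

play_rows:
  rows:
    - {"slide": [-0.08, 0.3, -0.1], "delta_rot": [0, 0, 0], "fingers": -1}
    - {"slide": [-0.08, 0.35, -0.1], "delta_rot": [0, 0, 0], "fingers": -1}
    - {"slide": [-0.08, 0.35, -0.1], "delta_rot": [0, 0, 0], "fingers": -1}
    - {"slide": [-0.08, 0.35, 0], "delta_rot": [0, 0, 0], "fingers": -1}
    - {"slide": [-0.08, 0.35, 0], "delta_rot": [0, 0, 0], "fingers": -1}
    - {"slide": [-0.08, 0.35, 0], "delta_rot": [0, 0, 0], "fingers": -1}
    - {"slide": [-0.08, 0.35, 0], "delta_rot": [0, 0, 0], "fingers": -1}
    - {"slide": [0, 0.3, 0], "delta_rot": [0, 0, 0], "fingers": -1}

```text
time_s: 2.1
tcp_pos: [0.4925, -0.0151, 0.2712]
eef_rot: [-180.0, -0.0, 169.4]
contact_force: [1.0, -0.2, 0.5]
gripper_width: 0.0003
gripper_force: 0.0
```

play_rows:
  rows:
    - {"slide": [0, 0.3, 0], "delta_rot": [0, 0, 0], "fingers": -1}
    - {"slide": [0, 0.3, 0], "delta_rot": [0, 0, 0], "fingers": -1}
    - {"slide": [0, 0.2, 0], "delta_rot": [0, 0, 0], "fingers": -1}
    - {"slide": [0, 0, 0], "delta_rot": [0, 0, 0], "fingers": -1}
    - {"slide": [0, 0, 0], "delta_rot": [0, 0, 0], "fingers": -1}

```text
time_s: 2.72
tcp_pos: [0.5137, 0.1011, 0.2712]
eef_rot: [-180.0, -0.0, 169.4]
contact_force: [0.1, -0.4, 0.5]
gripper_width: 0.0005
gripper_force: 0.0
```

```bash
python3 - <<'E'
from plant import r
import cv2,numpy as np,pickle
s=r.get_state();c=r.capture("wrist");pickle.dump((s,c),open('w1.pkl','wb'));cv2.imwrite('pics/w1.png',c["image"])
print(s["tcp_pos"],s["eef_rot"],np.round(c["T_tool_cam"],3).tolist())
E
```

```text
[0.51373474 0.10106052 0.27120502] [-1.79965813e+02 -3.62609662e-02  1.69384287e+02] [[0.001, -0.968, -0.252, 0.067], [1.0, 0.001, -0.001, 0.0], [0.001, -0.252, 0.968, -0.158], [0.0, 0.0, 0.0, 1.0]]
```

View pics/w1.png

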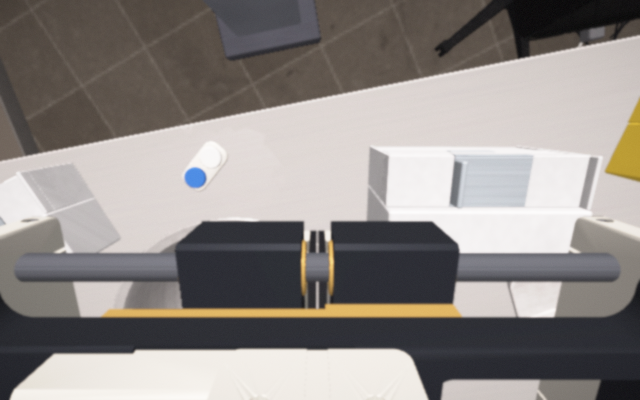

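The wrist view shows the tall box's ledge (front corner ~(370,147), stop ~(598,157)) and the cover lip at ~(455,180). I'll enlarge this for exact pixels.

```bash
python3 - <<'E'
import cv2,pickle
s,c=pickle.load(open('w1.pkl','rb'))
cv2.imwrite('pics/w1c.png',cv2.resize(c["image"][135:235,360:610],(800,320),interpolation=cv2.INTER_CUBIC))
E
```

```text
(no output)
```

View pics/w1c.png

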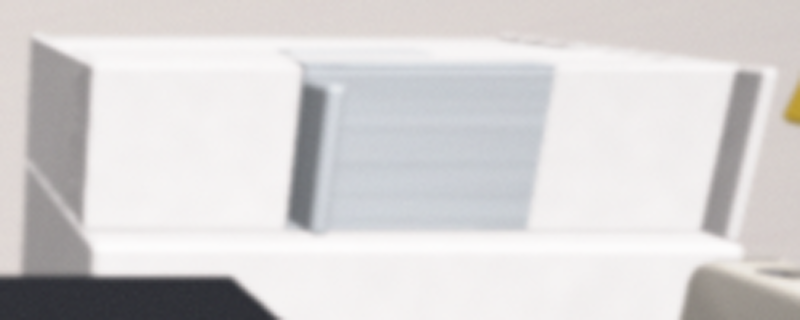

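```bash
cat >> h.py <<'E'
def wcam(s,c):
  T=np.array(c["T_tool_cam"]);R=Ro.from_euler('xyz',s["eef_rot"],degrees=True).as_matrix()
  Rc=R@T[:3,:3];o=R@T[:3,3]+s["tcp_pos"]
  return dict(c,R=Rc.T,t=-Rc.T@o)
E
python3 - <<'E'
from h import *
np.set_printoptions(precision=4,suppress=True)
s,c=pickle.load(open('w1.pkl','rb'));c=wcam(s,c)
f=lambda u,v:(360+u/3.2-.3,135+v/3.2-.3)
Q={}
for n,uv,z in [("FR",(90,66),.12),("FLstop",(735,68),.12),("BRledge",(82,228),.12),("BRtop",(92,250),.135),("BLtop",(742,247),.135),("lipF",(303,70),.12),("lipB",(288,225),.12)]:
  Q[n]=onz(c,f(*uv),z);print(n,Q[n])
print(np.linalg.norm(Q["FR"]-Q["FLstop"]),np.linalg.norm(Q["BRtop"]-Q["BLtop"]))
for a,b in(("FR","FLstop"),("BRtop","BLtop")):
  y=Q[b]-Q[a];print("yaw",np.degrees(np.arctan2(-y[0],y[1])))
yaw=np.radians(-10.6);bx=np.array([np.cos(yaw),np.sin(yaw),0]);by=np.array([-np.sin(yaw),np.cos(yaw),0])
L={"FR":(-.062,-.102),"FLstop":(-.062,.098),"BRledge":(-.008,-.102),"BRtop":(-.008,-.102),"BLtop":(-.008,.102)}
O=np.array([Q[k]-bx*l[0]-by*l[1] for k,l in L.items()]);print(O);O=O.mean(0)
for k in("lipF","lipB"): print(k,(Q[k]-O)@bx,(Q[k]-O)@by)
print("from TCP to box: ",[( (np.array(s["tcp_pos"])-O)@v) for v in(bx,by)])
# wrist+top triangulated height of back top corner BR uses the top camera lip/front corner
p=cv2.triangulatePoints(P(d["top"]),P(c),np.array([232+292/4-.4,185+232/4-.4]),np.array(f(90,66)));print("FR tri",p[:3,0]/p[3,0])
E
```

```text
FR [0.494  0.1768 0.12  ]
FLstop [0.5315 0.3743 0.12  ]
BRledge [0.5456 0.1676 0.12  ]
BRtop [0.5485 0.1672 0.135 ]
BLtop [0.5845 0.3657 0.135 ]
lipF [0.5074 0.242  0.12  ]
lipB [0.5569 0.2335 0.12  ]
0.20103416869971905 0.20181717105242403
yaw -10.747092367268435
yaw -10.276813018112705
[[0.5737 0.2657 0.12  ]
 [0.5744 0.2666 0.12  ]
 [0.5722 0.2664 0.12  ]
 [0.5751 0.266  0.135 ]
 [0.5736 0.264  0.135 ]]
lipF -0.06090479539868591 -0.03554056511821393
lipB -0.010728206281408553 -0.03478863485782509
from TCP to box:  [np.float64(-0.028751425601768306), np.float64(-0.17291829899030517)]
FR tri [0.4943 0.1752 0.1241]
```

Lip outer face is at box y ≈ -35 mm, and the TCP is at box (-29, -173) mm. I'll move over the bare ledge and then descend.

play_rows:
  rows:
    - {"slide": [0.04, 0.3, 0], "delta_rot": [0, 0, 0], "fingers": -1}
    - {"slide": [0, 0.3, 0.1], "delta_rot": [0, 0, 0], "fingers": -1}
    - {"slide": [0, 0.05, 0.25], "delta_rot": [0, 0, 0], "fingers": -1}
    - {"slide": [0, 0, 0.25], "delta_rot": [0, 0, 0], "fingers": -1}
    - {"slide": [0, 0, 0.2], "delta_rot": [0, 0, 0], "fingers": -1}
    - {"slide": [0, 0, 0.1], "delta_rot": [0, 0, 0], "fingers": -1}
    - {"slide": [0, 0, 0.05], "delta_rot": [0, 0, 0], "fingers": -1}
    - {"slide": [0, 0, 0], "delta_rot": [0, 0, 0], "fingers": -1}

```text
time_s: 3.78
tcp_pos: [0.5261, 0.1983, 0.1295]
eef_rot: [180.0, 0.0, 169.4]
contact_force: [0.8, 0.6, 0.4]
gripper_width: 0.0007
gripper_force: 0.0
```

play_rows:
  rows:
    - {"slide": [0, 0.07, 0], "delta_rot": [0, 0, 0], "fingers": -1}
    - {"slide": [0, 0.05, 0], "delta_rot": [0, 0, 0], "fingers": -1}
    - {"slide": [0, 0.05, 0], "delta_rot": [0, 0, 0], "fingers": -1}
    - {"slide": [0, 0.05, 0], "delta_rot": [0, 0, 0], "fingers": -1}
    - {"slide": [0, 0.05, 0], "delta_rot": [0, 0, 0], "fingers": -1}
    - {"slide": [0, 0.05, 0], "delta_rot": [0, 0, 0], "fingers": -1}

```text
time_s: 4.53
tcp_pos: [0.5346, 0.246, 0.129]
eef_rot: [-180.0, -0.0, 169.4]
contact_force: [0.3, -1.8, 0.6]
gripper_width: 0.0003
gripper_force: 0.9
```

play_rows:
  rows:
    - {"slide": [0, 0.05, 0], "delta_rot": [0, 0, 0], "fingers": -1}
    - {"slide": [0, 0.05, 0], "delta_rot": [0, 0, 0], "fingers": -1}
    - {"slide": [0, 0.03, 0], "delta_rot": [0, 0, 0], "fingers": -1}
    - {"slide": [0, 0.02, 0], "delta_rot": [0, 0, 0], "fingers": -1}
    - {"slide": [0, 0, 0], "delta_rot": [0, 0, 0], "fingers": -1}

```text
time_s: 5.15
tcp_pos: [0.5388, 0.2681, 0.129]
eef_rot: [180.0, 0.0, 169.4]
contact_force: [1.1, 0.6, 0.2]
gripper_width: 0.0003
gripper_force: 0.0
```

play_rows:
  rows:
    - {"slide": [0, 0.02, 0], "delta_rot": [0, 0, 0], "fingers": -1}
    - {"slide": [0, 0, 0], "delta_rot": [0, 0, 0], "fingers": -1}

```text
time_s: 5.4
tcp_pos: [0.5392, 0.2708, 0.129]
eef_rot: [180.0, -0.0, 169.4]
contact_force: [0.8, 0.2, 0.2]
gripper_width: 0.0004
gripper_force: 0.2
```

play_rows:
  rows:
    - {"slide": [0, 0.02, 0], "delta_rot": [0, 0, 0], "fingers": -1}
    - {"slide": [0, 0.01, 0], "delta_rot": [0, 0, 0], "fingers": -1}

```text
time_s: 5.65
tcp_pos: [0.5401, 0.2752, 0.129]
eef_rot: [-180.0, -0.0, 169.4]
contact_force: [-0.1, -1.5, 0.2]
gripper_width: 0.0003
gripper_force: 0.8
```

play_rows:
  rows:
    - {"slide": [0, 0.02, 0], "delta_rot": [0, 0, 0], "fingers": -1}
    - {"slide": [0, 0.01, 0], "delta_rot": [0, 0, 0], "fingers": -1}

```text
time_s: 5.9
tcp_pos: [0.5402, 0.2767, 0.129]
eef_rot: [-179.7, -0.1, 169.4]
contact_force: [-0.1, -14.1, 6.0]
gripper_width: 0.0003
gripper_force: 7.3
```

play_rows:
  rows:
    - {"slide": [0, 0.02, 0], "delta_rot": [0, 0, 0], "fingers": -1}
    - {"slide": [0, 0, 0], "delta_rot": [0, 0, 0], "fingers": -1}

```text
time_s: 6.15
tcp_pos: [0.5402, 0.2768, 0.129]
eef_rot: [-179.4, -0.1, 169.3]
contact_force: [-1.0, -21.1, 9.1]
gripper_width: 0.0008
gripper_force: 10.4
```

The force rises to 21 N, so the cover is at its stop. I back off and check the view before pressing.

play_rows:
  rows:
    - {"slide": [0, -0.05, 0], "delta_rot": [0, 0, 0], "fingers": -1}
    - {"slide": [0, -0.04, 0], "delta_rot": [0, 0, 0], "fingers": -1}
    - {"slide": [0, 0, 0], "delta_rot": [0, 0, 0], "fingers": -1}

```text
time_s: 6.52
tcp_pos: [0.5391, 0.2695, 0.1293]
eef_rot: [179.9, 0.0, 169.4]
contact_force: [-0.4, 0.1, 0.1]
gripper_width: 0.0001
gripper_force: 0.0
```

```bash
python3 - <<'E'
from plant import r
import cv2,numpy as np
s=r.get_state();c=r.capture("wrist");t=r.capture("side")
cv2.imwrite('pics/w2.png',np.vstack([cv2.resize(c["image"][:300],(640,300)),cv2.resize(t["image"][190:270,280:410],(488,300),interpolation=cv2.INTER_CUBIC) if 0 else np.pad(cv2.resize(t["image"][190:270,280:410],(488,300)),((0,0),(0,152),(0,0)))]))
print(s["tcp_pos"],s["eef_rot"],s["contact_force"])
E
```

```text
[0.53908075 0.2695274  0.1292527 ] [1.79948441e+02 1.87887121e-02 1.69388713e+02] [-0.41905797  0.06024058  0.12889629]
```

View pics/w2.png

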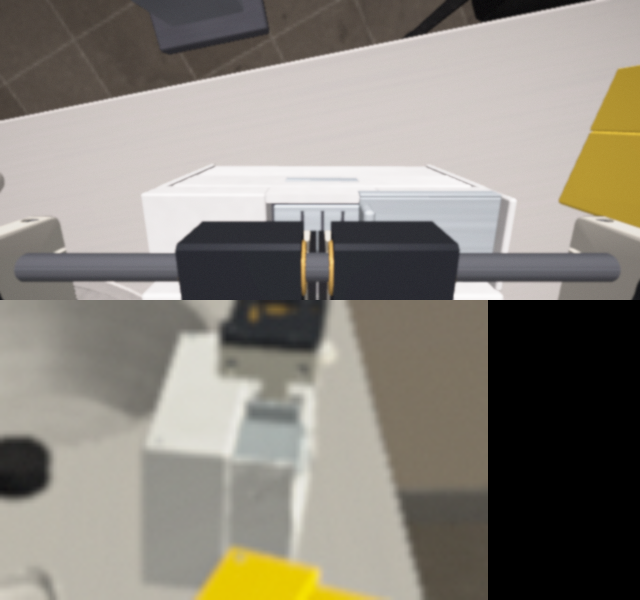

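The wrist view shows the cover at its stop and the recess open (columns 270–362), with the fingers centred at 317. Next I press down.

play_rows:
  rows:
    - {"slide": [0, -0.01, 0.04], "delta_rot": [0, 0, 0], "fingers": -1}
    - {"slide": [0, 0, 0.04], "delta_rot": [0, 0, 0], "fingers": -1}
    - {"slide": [0, 0, 0.03], "delta_rot": [0, 0, 0], "fingers": -1}
    - {"slide": [0, 0, 0], "delta_rot": [0, 0, 0], "fingers": -1}

```text
time_s: 7.12
tcp_pos: [0.5386, 0.2677, 0.112]
eef_rot: [-180.0, -0.0, 169.4]
contact_force: [0.4, 0.2, 0.1]
gripper_width: 0.0004
gripper_force: 0.0
```

play_rows:
  rows:
    - {"slide": [0, 0, 0.03], "delta_rot": [0, 0, 0], "fingers": -1}
    - {"slide": [0, 0, 0.02], "delta_rot": [0, 0, 0], "fingers": -1}
    - {"slide": [0, 0, 0], "delta_rot": [0, 0, 0], "fingers": -1}

```text
time_s: 7.5
tcp_pos: [0.5389, 0.2679, 0.1052]
eef_rot: [180.0, 0.0, 169.4]
contact_force: [-0.3, 0.0, 2.9]
gripper_width: 0.0008
gripper_force: 1.8
```

Spring contact at 2.9 N. A little further.

play_rows:
  rows:
    - {"slide": [0, 0, 0.01], "delta_rot": [0, 0, 0], "fingers": -1}
    - {"slide": [0, 0, 0.01], "delta_rot": [0, 0, 0], "fingers": -1}
    - {"slide": [0, 0, 0], "delta_rot": [0, 0, 0], "fingers": -1}
    - {"slide": [0, 0, 0], "delta_rot": [0, 0, 0], "fingers": -1}

```text
time_s: 8.0
tcp_pos: [0.5389, 0.2679, 0.1023]
eef_rot: [180.0, 0.0, 169.4]
contact_force: [-0.5, -0.1, 5.2]
gripper_width: 0.0008
gripper_force: 2.6
```

```bash
python3 - <<'E'
from plant import r
import cv2,numpy as np
c=r.capture("wrist")
cv2.imwrite('pics/w3.png',c["image"][:260])
E
```

```text
(no output)
```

View pics/w3.png

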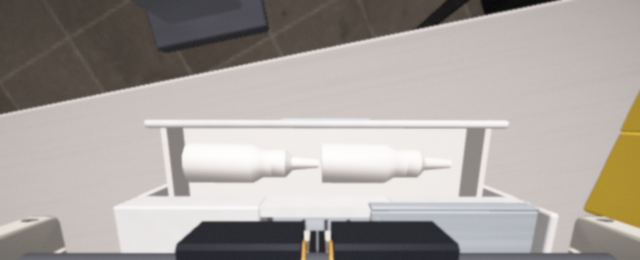

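The view shows the drawer out with the eye-drop bottles inside (front panel at row ~124). I lift straight out.

play_rows:
  rows:
    - {"slide": [0, 0, -0.1], "delta_rot": [0, 0, 0], "fingers": -1}
    - {"slide": [0, 0, -0.15], "delta_rot": [0, 0, 0], "fingers": -1}
    - {"slide": [0, 0, -0.25], "delta_rot": [0, 0, 0], "fingers": -1}
    - {"slide": [0, 0, -0.25], "delta_rot": [0, 0, 0], "fingers": -1}
    - {"slide": [0, 0, -0.2], "delta_rot": [0, 0, 0], "fingers": -1}
    - {"slide": [0, 0, 0], "delta_rot": [0, 0, 0], "fingers": -1}
    - {"slide": [0, 0, 0], "delta_rot": [0, 0, 0], "fingers": -1}

```text
time_s: 8.93
tcp_pos: [0.5381, 0.2675, 0.2442]
eef_rot: [-180.0, -0.1, 169.4]
contact_force: [-0.3, 0.5, -1.0]
gripper_width: 0.0002
gripper_force: 0.0
```

```bash
python3 - <<'E'
from plant import r
import cv2,numpy as np
c=r.capture("wrist");t=r.capture("side")
cv2.imwrite('pics/w4.png',np.vstack([c["image"][:300],np.pad(cv2.resize(t["image"][130:290,250:410],(300,300)),((0,0),(0,340),(0,0)))]))
E
```

```text
(no output)
```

View pics/w4.png

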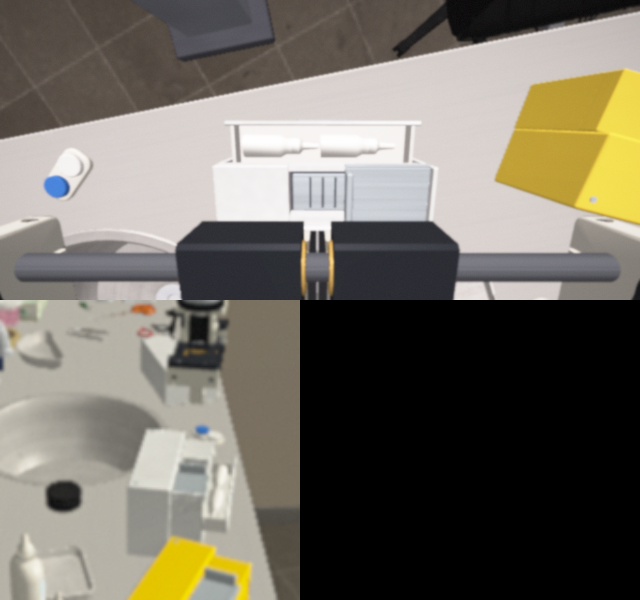

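The drawer is out (panel at row ~123), the cover is at its stop (lip ~347,190), and the pot and lens case haven't moved. I'm handing in.

```bash
python3 -c "
from plant import r
print(r.close_job())"
```

```text
the job is handed in; nothing more can be done
None
```

I slid the tall box's cover to its stop and pressed the catch until the drawer sprang out; both were still open in the last pictures. I left the lower box, lens case and black pot untouched, and handed the job in at about 9 s.

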